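# Click the day-colour wheel on to red

### The job

The day-colour wheel on the counter tells the staff which label colour to use. With a fingertip, flick the lobes of its front edge so that it turns counter-clockwise as seen from above, click by click, until the red dot has clicked in at the white pointer, and do not run on past it. Do not pick up, tip or shove the stand, leave everything else on the counter alone, and take the hand away at the end.

Things in the scene. Friction and masses are not known exactly. Their poses are not given: they have to be found in the camera images.
- dial_stand: grey weighted stand of the wheel, loose on rubber feet, about 1.7 kg; it stays put while pushed with under 4 N. Origin at counter level under the wheel's vertical axis; +x points to the hood and pointer at the rear, +y left, z up; turned up to 0.5 rad. Foot plate 12 mm high, x -64 to +92 mm, 105 mm wide; pedestal radius 42 mm up to z 43 mm. The wheel's front and sides are open from above.
- wheel_hub (a point): centre of the top face of the black wheel, 58 mm above the counter. The wheel is a disc of radius 47 mm, 12 mm thick, with seven radial lobes on its edge, 10 mm wide, round-ended, out to radius 67 mm. At each click one lobe points at the pointer and a gap faces straight to the front (stand -x). Gaps are about 40 mm wide at radius 60 mm and, outside the pedestal, open down to the foot plate.
- day_wheel (a joint): wheel angle, rad, growing counter-clockwise from above; 0: red at the pointer. Seven clicks a turn: a spring detent holds it at multiples of 2 pi/7 = 0.8976. It starts 2, 3 or 4 clicks short of red (-1.795, -2.693 or -3.590). Pushing a lobe's end sideways takes 1 to 2 N; past half a click (25.7 deg) from rest the wheel snaps on the rest of the click by itself; let go earlier, it snaps back.
- red_dot (a point): centre of the red dot, 32 mm from the wheel's axis, turns with the wheel. A coloured dot 23 mm across lies inward of each lobe; counter-clockwise from above: red, white, green, yellow, dark blue, purple, light blue.
- pointer_tip (a point): tip of the white triangular pointer in front of the hood, 43 mm from the wheel's axis (stand +x), 75 mm above the counter. Hood and rear post: stand x +51 to +90 mm, y -32 to +32 mm, up to z 77 mm, over the rear edge of the wheel.
- lotion_bottle: white lotion bottle with a teal lower part, 45 mm wide, 145 mm tall, loose; origin at the centre of its underside
- stamp: small stamp with a turned red-brown handle on a wooden block, 24x34x74 mm, loose; origin at the centre of its underside
- pudding: cup of pudding with a green topping, 78 mm wide, 75 mm tall, loose; origin at the centre of its underside
- order_pad: white order pad lying flat, 142x92x16 mm, loose; origin at the centre of its underside
- pen: black pen lying flat, 136 mm long, 10 mm thick, loose; origin at the centre of its underside

How it is judged:
By the outcome, as a careful person would: the job done as asked, in the order asked, and still so for the second after the job is handed in, with the robot touching nothing.
It also fails if it takes over 58 s, if anything falls off the work surface, if the arm or the gripper's body presses on something with over 40 N, if the wrist force passes 120 N, or if a joint passes its speed limit or range.

### The arm

A 6-joint arm with a two-finger parallel gripper is mounted at the origin on a cart in front of the work surface, level with it; the furniture and walls round the work are solid. World frame = base frame: x ahead of the robot, y to its left, z up, the work surface at z = 0. Lengths are in m, angles in rad, forces in N, time in s.
With the tool pointing down it reaches from about 0.4 to 0.825 m from the base axis. Payload 7 kg.
Tool frame: the origin (TCP) lies at the very end of the fingers, on their centre line; the grasp point (between the pads) lies 19 mm behind it; x points along the fingers, z is the direction in which the jaws open and shut, and the axes are right-handed (so a half turn about x gives the same grasp; the last joint's range is limited). The gripper opens to 88 mm and grips with 3 to 60 N. Pads are 19 mm wide; open, the fingers measure 130 mm over their backs; the gripper's body (78 mm by 193 mm) begins 47 mm behind the grasp point.
Start: joints at [-1.05, 0.359, 0.012, 0, -1.224, -0.288], TCP at [0.156, -0.657, 0.227] pointing down, gripper open.
Joint ranges: [-3.07, 3.07], [-1.43, 2.12], [-1.02, 1.25], [-3.03, 1.67], [-3.05, -0], [-3.03, 3.03]. Speed limits (rad/s): [2.39, 2.39, 3.01, 3.14, 3.14, 3.14].

### API

Orientations are given as a 3x3 rotation matrix whose columns are the frame's x, y, z axes.
In Python, from workcell import robot, snapshot gives the robot as it stands.
- The arm moves only by the tool drive_tool, never from a script. Its argument "plan" is a list of rows, each a list of 5 numbers: the opening in per cent of the stroke, from 0 (shut) to 100 (fully open), then the shift along the world's x, y, z in m, then the turn about the world's z in rad. In form: [[gripper, x, y, z, spin], ...]. A call has 1 to 5 rows; each row is the pose to reach, as a shift and turn from the pose commanded when the call began; what a row does not reach only later rows make up. A row lasts 1/8 s, in which the tool goes at most 62.5 mm and 10.7 degrees, less where a joint would pass 70% of its speed; a pose out of reach is approached as far as the arm can. A call with a gripper value outside its range is refused whole. The fingers move at their own pace and stop on an object; "force" is the grip in N (left out, the last holds). Time passes only in rows, so rows that repeat a pose let the fingers close. It gives the time, the measured TCP pose, the force and the opening at its end, in the units of the state.
- robot.observe(): the state, without advancing time (a new reading comes with each control period).
- snapshot(name): name is "scene" or "top" or "wrist"; returns a dict with "img" (384x512x3 uint8, red, green, blue), "depth" (384x512 float32, m along the optical axis (not along the pixel's ray), 0 where there is no reading), "mtx" (3x3 intrinsics, pixels), "k1" (the pictures are not rectified: a ray, as slopes to the right and down, at radius r is drawn at 1 + k1 r^2 times it, then the intrinsics apply), "T" (4x4, takes a point from camera to world coordinates); the wrist camera has in their place "T_tool_cam" (4x4, takes a point from camera to tool coordinates, whose origin is the TCP and whose axes are the tool frame's). Camera axes: x right, y up, looking along -z (the intrinsics and any distortion apply to the point x, -y, -z); pixel columns grow to the right and rows downward; lengths in m; the calibration is good to about 2 mm. A picture is of the moment at which its call begins: read the wrist's pose just before it.
- robot.hand_in(): hands the job in, once; it reports no verdict.
The state is a dict: "clock": time; "qpos": joint angles; "dq": joint speeds; "tau": joint torques, N m; "ee_pos": TCP position; "ee_rot": TCP orientation; "ft_force": force on the tool from outside, world axes, zero at the start; "wrist_torque": the same for the moment, N m; "gripper_width": finger opening in m.
Only numpy, scipy, OpenCV 4.12 (cv2) and the standard library are available. Lean on these libraries where they do the work, as an engineer would, in place of code of your own. Each camera call takes 0.05 s, during which the arm holds its last target.

## Working session

There is one attempt and no reset: what is moved stays moved. The work goes in short steps, Python scripts to look and compute and a tool call to move; the robot and the scene stay as the last step left them, time stands still between calls to the robot, and variables do not carry over. Pictures are saved under pics/ and viewed, and the job is handed in when it is done.

Besides the shell and the picture viewer there is one more tool, called after ">>>" as name(argument=value, ...) on one line, values as JSON. drive_tool: Moves the arm, as the interface text tells. Its arguments: {"type":"object","properties":{"plan":{"type":"array","items":{"type":"array","items":{"type":"number"}}},"force":{"type":"number"}},"required":["plan"]}

```bash
ls; mkdir -p pics
python3 - <<'E'
from workcell import robot, snapshot
import cv2,pickle
s=robot.observe();print(s)
d={}
for n in ["scene","top","wrist"]:
    d[n]=snapshot(n);cv2.imwrite(f"pics/{n}0.png",d[n]["img"][:,:,::-1])
    print(n,d[n]["mtx"],d[n]["k1"],d[n].get("T",d[n].get("T_tool_cam")))
pickle.dump(d,open("d0.pkl","wb"))
print(robot.observe()["clock"])
E
```

```text
pics
{'clock': 0.0, 'qpos': array([-1.04990676e+00,  3.59366905e-01,  1.10856415e-02, -3.32192848e-04,
       -1.22407343e+00, -2.88107973e-01]), 'dq': array([ 2.40669968e-04, -5.59473561e-05,  7.86517343e-04,  1.23182193e-03,
       -2.76226662e-05,  2.43193165e-04]), 'tau': array([ 1.81842082e-03, -5.82716811e+01,  2.93071175e+01,  6.99735090e+00,
        6.83311999e-03, -1.44059295e-04]), 'ee_pos': array([ 0.15558431, -0.65634651,  0.22565048]), 'ee_rot': array([[-5.04523000e-04, -9.73054544e-01, -2.30574502e-01],
       [ 1.50714994e-03, -2.30575009e-01,  9.73053387e-01],
       [-9.99998737e-01,  1.43417468e-04,  1.58286949e-03]]), 'ft_force': array([ 0.43160585, -0.00144766, -0.02473291]), 'wrist_torque': array([0.02647238, 0.01779653, 0.04677   ]), 'gripper_width': 0.08753686074625258}
scene [[457.78049398   0.         259.94865425]
 [  0.         457.78049398 190.00233603]
 [  0.           0.           1.        ]] -0.044479020180925775 [[ 0.75137756  0.49678501 -0.43432294 -0.1575181 ]
 [-0.6597535   0.57807418 -0.48016202 -0.75192414]
 [ 0.01253358  0.64732905  0.76210761  1.21889523]
 [ 0.          0.          0.          1.        ]]
top [[361.27211525   0.         257.84453065]
 [  0.         361.27211525 190.9147103 ]
 [  0.           0.           1.        ]] -0.005672798062636341 [[-0.00130504  0.98859318 -0.15060483  0.38833651]
 [-0.99969997  0.00239397  0.02437709 -0.00641299]
 [ 0.02445956  0.15059146  0.98829345  1.0421349 ]
 [ 0.          0.          0.          1.        ]]
wrist [[333.95707134   0.         255.21235375]
 [  0.         333.95707134 192.69832989]
 [  0.           0.           1.        ]] -0.046301878322290616 [[-1.25999368e-03  2.77262127e-01 -9.60793487e-01 -1.57643702e-01]
 [-4.84149814e-04  9.60793968e-01  2.77262901e-01  7.44833023e-02]
 [ 9.99999089e-01  8.14517489e-04 -1.07635792e-03 -6.28096163e-05]
 [ 0.00000000e+00  0.00000000e+00  0.00000000e+00  1.00000000e+00]]
0.15
```

View pics/scene0.png

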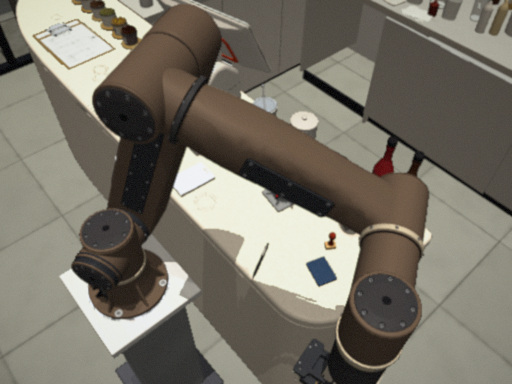

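View pics/top0.png

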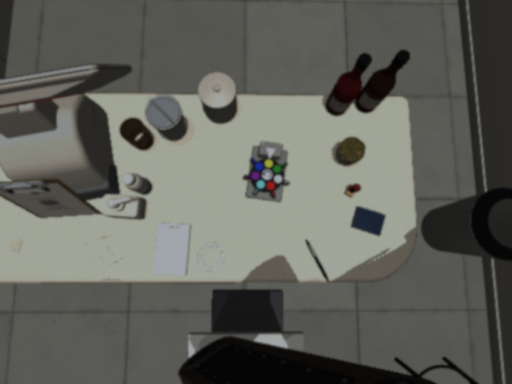

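View pics/wrist0.png

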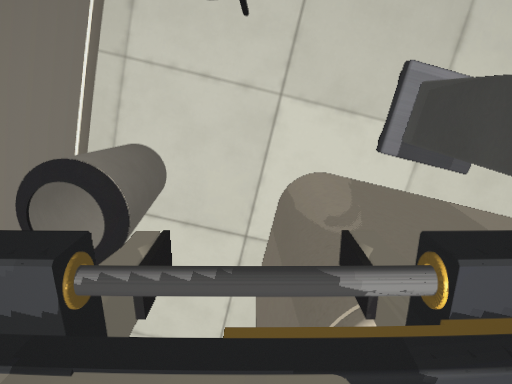

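```bash
cat > h.py <<'E'
import numpy as np,cv2
def ray(d,px,T=None):
    T=d["T"] if T is None else T
    m=d["mtx"];k=d["k1"]
    a=(px[0]-m[0,2])/m[0,0];b=(px[1]-m[1,2])/m[1,1]
    R=np.hypot(a,b);r=R
    for _ in range(20): r=R/(1+k*r*r)
    s=r/R if R>0 else 1
    v=T[:3,:3]@np.array([a*s,-b*s,-1.]);return T[:3,3],v
def plane(d,px,z,T=None):
    o,v=ray(d,px,T);return o+v*(z-o[2])/v[2]
def depthpt(d,px,T=None):
    o,v=ray(d,px,T);return o+v*d["depth"][int(round(px[1])),int(round(px[0]))]
E
python3 - <<'E'
import pickle,cv2,numpy as np
from h import *
d=pickle.load(open("d0.pkl","rb"))["top"]
im=d["img"]
cv2.imwrite("pics/topz.png",cv2.resize(im[130:215,235:315],None,fx=7,fy=7,interpolation=cv2.INTER_CUBIC)[:,:,::-1])
hsv=cv2.cvtColor(im,cv2.COLOR_RGB2HSV)
sub=np.zeros(im.shape[:2],bool);sub[150:200,245:295]=1
m=((hsv[...,1]>110)&(hsv[...,2]>60)&sub).astype(np.uint8)
n,l,st,c=cv2.connectedComponentsWithStats(m)
for i in range(1,n):
    if st[i,4]>8:
        print(c[i].round(1),st[i,4],im[l==i].mean(0).round(),plane(d,c[i],.058).round(4),depthpt(d,c[i]).round(4))
E
```

```text
[263.9 167.7] 287 [63. 69. 74.] [ 0.6038 -0.0476  0.058 ] [ 0.6037 -0.0476  0.0585]
[260.1 184.1] 63 [ 77. 134. 140.] [ 0.5573 -0.037   0.058 ] [ 0.5574 -0.037   0.0573]
[270.6 186.4] 88 [109.  28.  27.] [ 0.5509 -0.0659  0.058 ] [ 0.551  -0.066   0.0572]
```

View pics/topz.png

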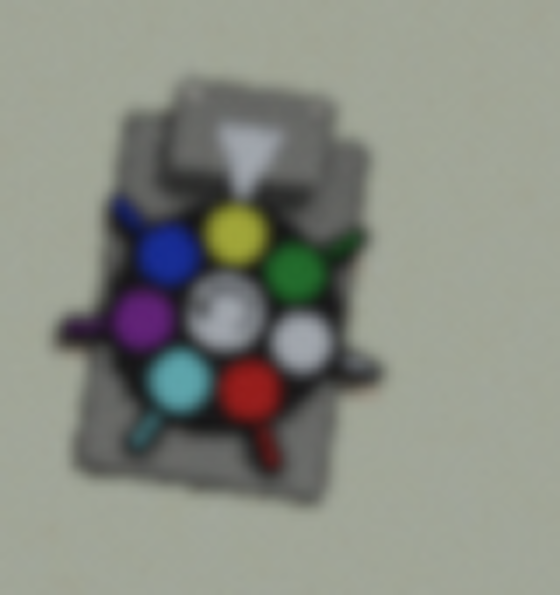

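Run:
```python
import pickle,cv2,numpy as np
from h import *
from scipy.optimize import least_squares
d=pickle.load(open("d0.pkl","rb"))["top"]
Z={'red':(250,391),'white':(301,342),'green':(296,273),'yellow':(237,235),'blue':(168,255),'purple':(144,321),'lblue':(180,381)}
P=np.array([plane(d,(235+(x+.5)/7-.5,130+(y+.5)/7-.5),.058)[:2] for x,y in Z.values()])
k=np.arange(7)
f=lambda p:(p[:2]+.032*np.c_[np.cos(p[2]+k*2*np.pi/7),np.sin(p[2]+k*2*np.pi/7)]-P).ravel()
r=least_squares(f,[*P.mean(0),-2]);print(r.x,np.abs(r.fun).max())
h=r.x[:2];print("dot radii",np.linalg.norm(P-h,axis=1).round(4))
tip=plane(d,(235+(242.5)/7-.5,130+(198)/7-.5),.075)[:2];print("tip",tip,np.linalg.norm(tip-h),"yaw",np.arctan2(*(tip-h)[::-1]))
print("yaw from yellow",r.x[2]+3*2*np.pi/7)
# foot plate corners at z=.012
C=[plane(d,(235+(x+.5)/7-.5,130+(y+.5)/7-.5),.012)[:2] for x,y in [(78,468),(322,500),(366,145),(124,112)]]
for i in range(4):
    e=C[(i+1)%4]-C[i];print(np.linalg.norm(e),np.degrees(np.arctan2(e[1],e[0])))
for n,p in dict(pen=(305,240),pen2=(327,279),stamp=(353,190),pad=(172,250)).items(): print(n,plane(d,p,0.01))
for p in [(267.5,174.5),(270.6,186.4)]: print(depthpt(d,p))
```

```text
[ 0.58476447 -0.05546084 -2.83263599] 0.0007451768232452777
dot radii [0.0325 0.0321 0.0328 0.0324 0.0328 0.0324 0.0325]
tip [ 0.62792934 -0.06146182] 0.04358002264172231 yaw -0.1381391893860474
yaw from yellow -0.1398422839153337
0.1011460098554514 -97.42496340322366
0.1516491664952504 -7.637017759669765
0.1026290936053127 82.3132546544296
0.1521198207357886 172.92183948357558
pen [ 0.40485094 -0.16572998  0.01      ]
pen2 [ 0.29647195 -0.22534384  0.01      ]
stamp [ 0.54898793 -0.30905558  0.01      ]
pad [0.37735036 0.2092739  0.01      ]
[ 0.58387426 -0.05741292  0.0610892 ]
[ 0.55114356 -0.06601815  0.05722797]
```

>>> drive_tool(plan=[[100, 0.022, 0.044, 0, 0.086], [100, 0.044, 0.088, 0, 0.171], [100, 0.067, 0.132, 0, 0.257], [100, 0.09, 0.176, 0, 0.342], [100, 0.112, 0.22, 0, 0.428]])

```text
clock: 0.78
ee_pos: [0.2681, -0.4353, 0.2264]
ee_rot: [[-0.0, -0.788, -0.616], [0.0, -0.616, 0.788], [-1.0, -0.0, 0.0]]
ft_force: [0.3, -0.8, -0.6]
gripper_width: 0.0878
```

>>> drive_tool(plan=[[100, 0.022, 0.044, 0, 0.086], [100, 0.044, 0.088, 0, 0.171], [100, 0.067, 0.132, 0, 0.257], [100, 0.09, 0.176, 0, 0.342], [100, 0.112, 0.22, 0, 0.428]])

```text
clock: 1.4
ee_pos: [0.3801, -0.2152, 0.2267]
ee_rot: [[0.0, -0.461, -0.887], [0.0, -0.887, 0.461], [-1.0, -0.0, -0.0]]
ft_force: [0.7, -0.2, -1.4]
gripper_width: 0.0875
```

>>> drive_tool(plan=[[100, 0.022, 0.044, -0.01, 0.086], [100, 0.044, 0.088, -0.025, 0.171], [100, 0.067, 0.132, -0.045, 0.257], [100, 0.0905, 0.1776, -0.06, 0.342], [100, 0.0905, 0.1776, -0.06, 0.342]])

```text
clock: 2.02
ee_pos: [0.4707, -0.0369, 0.1652]
ee_rot: [[-0.002, -0.135, -0.991], [-0.001, -0.991, 0.135], [-1.0, 0.001, 0.002]]
ft_force: [-0.0, 0.1, -0.5]
gripper_width: 0.0873
```

Run:
```python
from workcell import robot, snapshot
import cv2,pickle,numpy as np
s=robot.observe();print(s["ee_pos"],s["ee_rot"][:,2],s["ft_force"])
w=snapshot("wrist");w["s"]=s
pickle.dump(w,open("w1.pkl","wb"))
cv2.imwrite("pics/w1.png",w["img"][:,:,::-1])
t=snapshot("top");pickle.dump(t,open("t1.pkl","wb"));cv2.imwrite("pics/t1.png",t["img"][:,:,::-1])
t=snapshot("scene");cv2.imwrite("pics/s1.png",t["img"][:,:,::-1])
```

```text
[ 0.47072955 -0.03685826  0.16519017] [-0.99081337  0.13522088  0.00204482] [-0.04206791  0.11626015 -0.51788127]
```

View pics/w1.png

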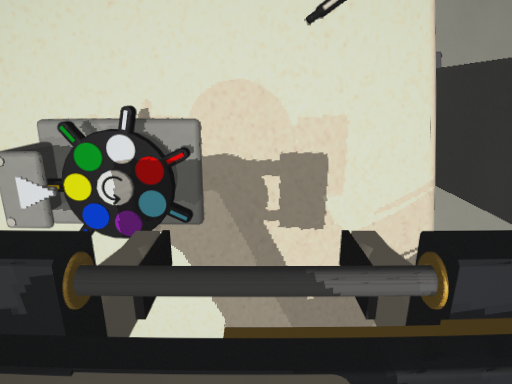

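View pics/t1.png

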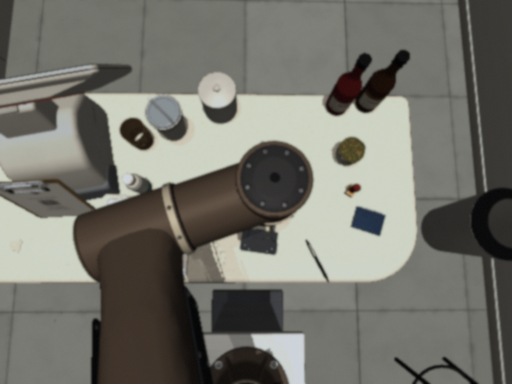

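View pics/s1.png

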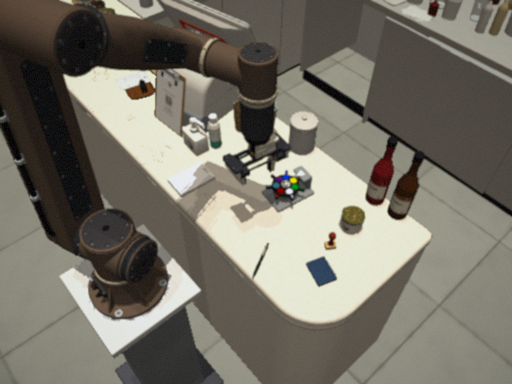

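Run:
```python
import pickle,cv2,numpy as np
from h import *
w=pickle.load(open("w1.pkl","rb"));s=w["s"]
Tw=np.eye(4);Tw[:3,:3]=s["ee_rot"];Tw[:3,3]=s["ee_pos"];Tc=w["T_tool_cam"];T=Tw@Tc
im=w["img"];hsv=cv2.cvtColor(im,cv2.COLOR_RGB2HSV)
m=((((hsv[...,0]<8)|(hsv[...,0]>172))&(hsv[...,1]>150)&(hsv[...,2]>80))).astype(np.uint8)
m=cv2.erode(m,np.ones((7,7)));m=cv2.dilate(m,np.ones((7,7)))
n,l,st,c=cv2.connectedComponentsWithStats(m)
for i in range(1,n): print(c[i],st[i],plane(w,c[i],.058,T),depthpt(w,c[i],T))
for nme,p in dict(hub=(115.5,188),yellow=(77,187),tip=(52,188.5),white=(121,149)).items(): print(nme,plane(w,p,.075 if nme=='tip' else .058,T),depthpt(w,p,T))
def proj(pt):
    p=np.linalg.inv(Tc)@np.r_[pt,1];a=p[0]/-p[2];b=-p[1]/-p[2];k=1+w["k1"]*(a*a+b*b)
    return w["mtx"][0,0]*a*k+w["mtx"][0,2],w["mtx"][1,1]*b*k+w["mtx"][1,2]
for x in (0,-.019,-.04):
  for y in (-.0095,.0095):
    for z in (-.044,-.055,-.065): print((x,y,z),np.round(proj((x,y,z))))
# depth in the left finger area -> tool coords
for p in [(150,250),(160,240),(140,300),(168,240),(165,250),(165,235),(130,260),(110,290),(130,300),(168,280),(143,315),(115,320)]:
    q=depthpt(w,p,Tc);print(p,im[p[1],p[0]],q.round(4))
v=im[200:384,50:250];cv2.imwrite("pics/w1z.png",cv2.resize(np.clip(v.astype(int)*2,0,255).astype(np.uint8),None,fx=3,fy=3)[:,:,::-1])
```

```text
[149.24603175 169.97301587] [136 157  28  27 630] [ 0.55377416 -0.06580565  0.058     ] [ 0.5533788  -0.06599987  0.05913554]
hub [ 0.585106   -0.05480318  0.058     ] [ 0.58380837 -0.05539454  0.06078192]
yellow [ 0.61716056 -0.06011631  0.058     ] [ 0.61681879 -0.06022831  0.05858177]
tip [ 0.62743648 -0.06497654  0.075     ] [ 0.62768894 -0.06490633  0.07462275]
white [ 0.5726109  -0.08577849  0.058     ] [ 0.57238678 -0.08582961  0.05853453]
(0, -0.0095, -0.044) [172. 263.]
(0, -0.0095, -0.055) [152. 263.]
(0, -0.0095, -0.065) [133. 263.]
(0, 0.0095, -0.044) [170. 230.]
(0, 0.0095, -0.055) [148. 230.]
(0, 0.0095, -0.065) [129. 230.]
(-0.019, -0.0095, -0.044) [163. 283.]
(-0.019, -0.0095, -0.055) [140. 282.]
(-0.019, -0.0095, -0.065) [119. 282.]
(-0.019, 0.0095, -0.044) [160. 246.]
(-0.019, 0.0095, -0.055) [136. 246.]
(-0.019, 0.0095, -0.065) [114. 246.]
(-0.04, -0.0095, -0.044) [150. 310.]
(-0.04, -0.0095, -0.055) [124. 309.]
(-0.04, -0.0095, -0.065) [100. 309.]
(-0.04, 0.0095, -0.044) [145. 269.]
(-0.04, 0.0095, -0.055) [118. 268.]
(-0.04, 0.0095, -0.065) [ 93. 268.]
(150, 250) [22 21 19] [-0.0231  0.0094 -0.0472]
(160, 240) [22 22 22] [-0.0131  0.0097 -0.0454]
(140, 300) [32 30 31] [-0.0456 -0.0011 -0.0454]
(168, 240) [21 21 20] [-0.0027  0.005  -0.0446]
(165, 250) [19 19 20] [-0.0108  0.0034 -0.0441]
(165, 235) [22 22 21] [-0.0074  0.0098 -0.0445]
(130, 260) [80 77 68] [-0.0352  0.0107 -0.0517]
(110, 290) [57 56 56] [-0.0826  0.0269 -0.0382]
(130, 300) [74 70 63] [-0.0473  0.     -0.0486]
(168, 280) [54 54 53] [-0.0825  0.0299 -0.0228]
(143, 315) [32 31 30] [-0.0463 -0.0075 -0.0446]
(115, 320) [73 70 62] [-0.063   0.0027 -0.0478]
```

View pics/w1z.png

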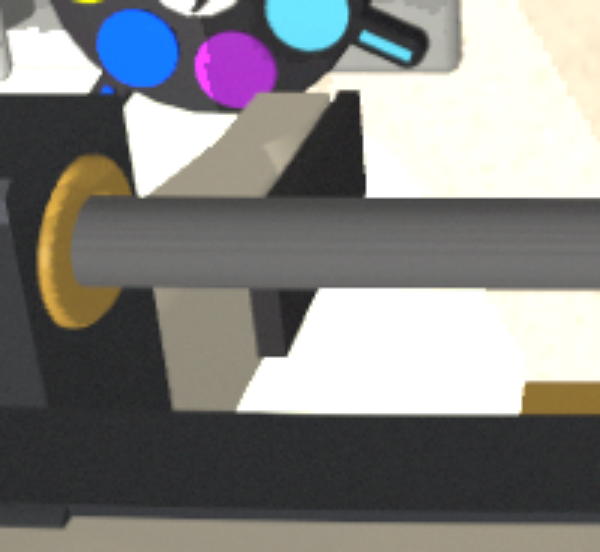

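>>> drive_tool(plan=[[100, -0.001, 0, -0.03, 0], [100, -0.001, 0, -0.06, 0], [100, -0.001, 0, -0.085, 0], [100, -0.001, 0, -0.085, 0]])

```text
clock: 2.68
ee_pos: [0.4677, -0.0405, 0.0807]
ee_rot: [[-0.003, -0.142, -0.99], [-0.001, -0.99, 0.142], [-1.0, 0.001, 0.003]]
ft_force: [0.8, -0.2, -0.1]
gripper_width: 0.0874
```

Run:
```python
from workcell import robot, snapshot
import cv2
s=robot.observe();print(s["ee_pos"],s["ee_rot"][:,2],s["ft_force"])
w=snapshot("wrist");cv2.imwrite("pics/w2.png",w["img"][:,:,::-1])
print(robot.observe()["ee_pos"])
```

```text
[ 0.46772125 -0.04047412  0.08065649] [-0.98991681  0.14162333  0.00274477] [ 0.83655246 -0.2013788  -0.07417778]
[ 0.46880765 -0.04011309  0.08185157]
```

View pics/w2.png

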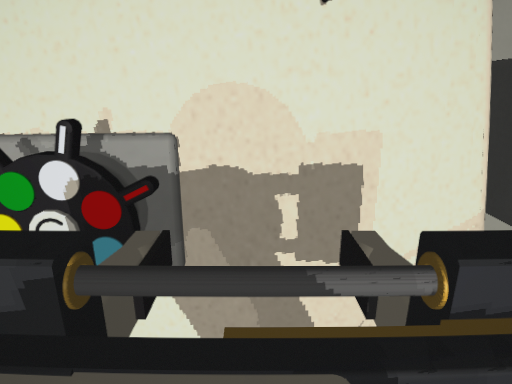

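>>> drive_tool(plan=[[100, 0, 0, -0.015, 0], [100, 0, 0, -0.03, 0], [100, 0, 0, -0.041, 0], [100, 0, 0, -0.041, 0]])

```text
clock: 3.22
ee_pos: [0.4692, -0.0394, 0.0408]
ee_rot: [[-0.0, -0.14, -0.99], [-0.0, -0.99, 0.14], [-1.0, 0.0, 0.0]]
ft_force: [1.2, 0.3, 0.5]
gripper_width: 0.0878
```

Run:
```python
from workcell import robot
import numpy as np
s=robot.observe();print(s["ee_pos"],s["ft_force"],s["clock"])
rel=np.array([-.1155,.0159])
def R(a): c,q=np.cos(a),np.sin(a);return np.array([[c,-q],[q,c]])
for base in (0,16,32,40):
  for a in (4,8,12,16,-16,-32,-42):
    v=R(np.radians(base+a))@rel-R(np.radians(base))@rel
    print(base,a,v.round(4),round(np.radians(a),3))
for a in (40,41,42,43,44): print(a,((R(np.radians(a))-np.eye(2))@rel).round(4),np.radians(a))
```

```text
[ 0.46921125 -0.03939559  0.04075923] [1.22834925 0.27421066 0.53259843] 3.225
0 4 [-0.0008 -0.0081] 0.07
0 8 [-0.0011 -0.0162] 0.14
0 12 [-0.0008 -0.0244] 0.209
0 16 [ 0.0001 -0.0325] 0.279
0 -16 [0.0089 0.0312] -0.279
0 -32 [0.026  0.0588] -0.559
0 -42 [0.0403 0.0732] -0.733
16 4 [ 0.0014 -0.008 ] 0.07
16 8 [ 0.0034 -0.0159] 0.14
16 12 [ 0.006  -0.0236] 0.209
16 16 [ 0.009  -0.0312] 0.279
16 -16 [-0.0001  0.0325] -0.279
16 -32 [0.0088 0.0637] -0.559
16 -42 [0.0186 0.0815] -0.733
32 4 [ 0.0036 -0.0073] 0.07
32 8 [ 0.0077 -0.0143] 0.14
32 12 [ 0.0122 -0.0211] 0.209
32 16 [ 0.0173 -0.0275] 0.279
32 -16 [-0.009   0.0312] -0.279
32 -32 [-0.0091  0.0636] -0.559
32 -42 [-0.0046  0.0834] -0.733
40 4 [ 0.0046 -0.0067] 0.07
40 8 [ 0.0096 -0.0131] 0.14
40 12 [ 0.0151 -0.0192] 0.209
40 16 [ 0.0209 -0.0248] 0.279
40 -16 [-0.0133  0.0296] -0.279
40 -32 [-0.0179  0.0617] -0.559
40 -42 [-0.0162  0.082 ] -0.733
40 [ 0.0168 -0.078 ] 0.6981317007977318
41 [ 0.0179 -0.0797] 0.7155849933176751
42 [ 0.019  -0.0814] 0.7330382858376184
43 [ 0.0202 -0.083 ] 0.7504915783575618
44 [ 0.0214 -0.0847] 0.767944870877505
```

>>> drive_tool(plan=[[100, -0.0008, -0.0081, 0, 0.07], [100, -0.0011, -0.0162, 0, 0.14], [100, -0.0008, -0.0244, 0, 0.209], [100, 0.0001, -0.0325, 0, 0.279], [100, 0.0001, -0.0325, 0, 0.279]])

```text
clock: 3.85
ee_pos: [0.4699, -0.0718, 0.0414]
ee_rot: [[0.001, 0.138, -0.99], [0.0, -0.99, -0.138], [-1.0, -0.0, -0.001]]
ft_force: [0.0, 1.0, 0.5]
gripper_width: 0.0876
```

>>> drive_tool(plan=[[100, 0.0014, -0.008, 0, 0.07], [100, 0.0034, -0.0159, 0, 0.14], [100, 0.006, -0.0236, 0, 0.209], [100, 0.009, -0.0312, 0, 0.279], [100, 0.009, -0.0312, 0, 0.279]])

```text
clock: 4.47
ee_pos: [0.4787, -0.1029, 0.041]
ee_rot: [[0.001, 0.404, -0.915], [-0.0, -0.915, -0.404], [-1.0, 0.0, -0.001]]
ft_force: [-0.3, 0.4, -0.3]
gripper_width: 0.0878
```

Run:
```python
from workcell import robot, snapshot
import cv2
s=robot.observe();print(s["ee_pos"],s["ee_rot"][:,2],s["ft_force"])
w=snapshot("wrist");cv2.imwrite("pics/w3.png",w["img"][:,:,::-1])
print(robot.observe()["ee_pos"])
```

```text
[ 0.47869866 -0.10292462  0.04095182] [-9.14872851e-01 -4.03741651e-01 -5.88259084e-04] [-0.34831553  0.39630097 -0.34365066]
[ 0.47849658 -0.10278007  0.04088348]
```

View pics/w3.png

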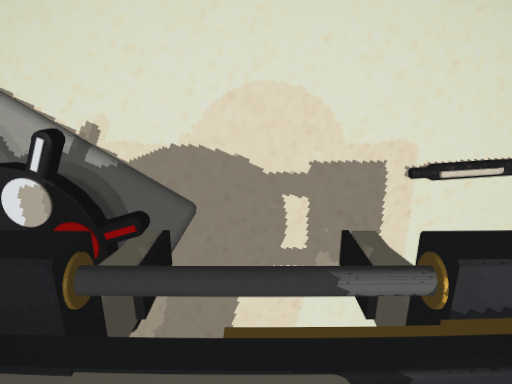

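>>> drive_tool(plan=[[100, 0.0036, -0.0073, 0, 0.07], [100, 0.0077, -0.0143, 0, 0.14], [100, 0.0099, -0.0177, 0, 0.175], [100, 0.0099, -0.0177, 0, 0.175]])

```text
clock: 5.03
ee_pos: [0.4882, -0.1204, 0.0407]
ee_rot: [[0.0, 0.557, -0.831], [0.0, -0.831, -0.557], [-1.0, 0.0, -0.0]]
ft_force: [-0.3, 0.2, -1.0]
gripper_width: 0.0873
```

Run:
```python
from workcell import robot, snapshot
import cv2
s=robot.observe();print(s["ee_pos"],s["ee_rot"][:,2],s["ft_force"])
w=snapshot("wrist");cv2.imwrite("pics/w4.png",w["img"][:,:,::-1])
w=snapshot("scene");cv2.imwrite("pics/s4.png",cv2.resize(w["img"][140:240,220:370],None,fx=5,fy=5,interpolation=cv2.INTER_CUBIC)[:,:,::-1])
```

```text
[ 0.48823807 -0.12040833  0.04066183] [-8.30542484e-01 -5.56955271e-01 -8.99759655e-05] [-0.26313749  0.15757879 -0.9917761 ]
```

View pics/w4.png

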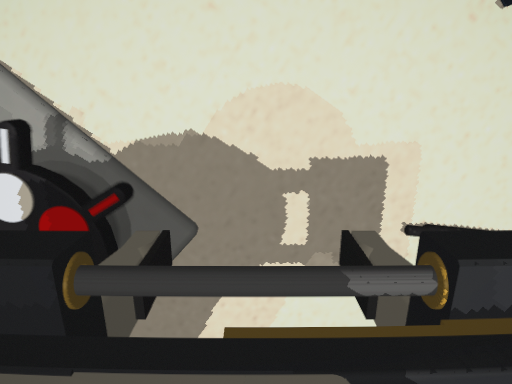

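View pics/s4.png

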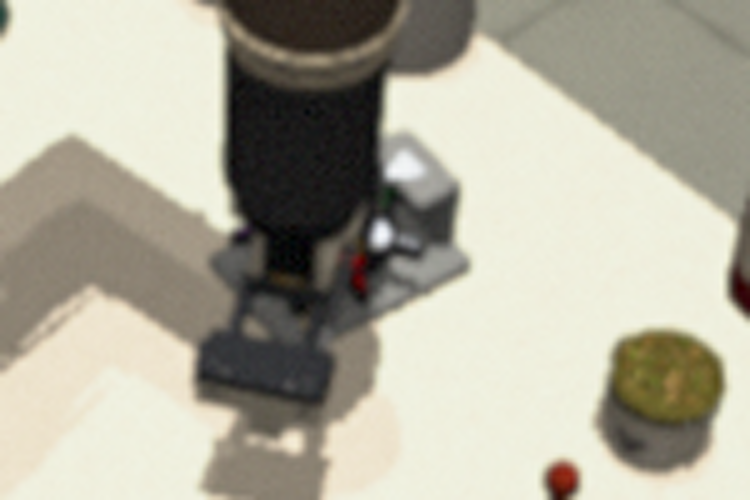

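```bash
cat >> h.py <<'E'
def wT(w,s):
    Tw=np.eye(4);Tw[:3,:3]=s["ee_rot"];Tw[:3,3]=s["ee_pos"];return Tw@w["T_tool_cam"]
def colour(w,T,hub=(.585,-.0553),yaw=-.14):
    im=w["img"];hsv=cv2.cvtColor(im,cv2.COLOR_RGB2HSV)
    H={'red':((hsv[...,0]<8)|(hsv[...,0]>172)),'green':abs(hsv[...,0].astype(int)-60)<12,'yellow':abs(hsv[...,0].astype(int)-29)<4,'blue':abs(hsv[...,0].astype(int)-110)<9,'purple':abs(hsv[...,0].astype(int)-148)<10}
    for n,m in H.items():
        m=(m&(hsv[...,1]>130)&(hsv[...,2]>50)).astype(np.uint8)
        k,l,st,c=cv2.connectedComponentsWithStats(m)
        for i in range(1,k):
            if st[i,4]>25:
                p=plane(w,c[i],.058,T)[:2]-hub;r=np.hypot(*p)
                if r<.075: print(n,"area",st[i,4],"r mm",round(r*1e3,1),"deg from pointer",round(np.degrees((np.arctan2(p[1],p[0])-yaw+np.pi)%(2*np.pi)-np.pi),1),c[i].round())
E
python3 - <<'E'
from workcell import robot, snapshot
from h import *
s=robot.observe();w=snapshot("wrist");T=wT(w,s);colour(w,T)
p=plane(w,(127,189),.058,T)[:2]-[.585,-.0553];print(np.hypot(*p),np.degrees(np.arctan2(p[1],p[0])+.14))
p=plane(w,(22,125),.058,T)[:2]-[.585,-.0553];print(np.hypot(*p),np.degrees(np.arctan2(p[1],p[0])+.14))
E
```

```text
red area 258 r mm 56.5 deg from pointer -102.9 [ 98. 197.]
red area 1228 r mm 35.1 deg from pointer -97.9 [ 59. 218.]
0.0699672416361835 -106.89657711770859
0.0667575197969669 -63.231044186964596
```

>>> drive_tool(plan=[[100, 0, 0, 0.02, 0], [100, 0, 0, 0.036, 0], [100, -0.0091, 0.0207, 0.036, -0.175], [100, -0.0135, 0.036, 0.036, -0.32], [100, -0.018, 0.0519, 0.036, -0.454]])

```text
clock: 5.8
ee_pos: [0.4698, -0.068, 0.0767]
ee_rot: [[0.0, 0.133, -0.991], [0.0, -0.991, -0.133], [-1.0, -0.0, -0.0]]
ft_force: [0.4, -0.4, -1.0]
gripper_width: 0.0877
```

>>> drive_tool(plan=[[100, -0.001, 0.0155, 0, -0.14], [100, -0.001, 0.0295, 0, -0.279], [100, -0.001, 0.0295, 0, -0.279]])

```text
clock: 6.18
ee_pos: [0.4691, -0.0384, 0.0767]
ee_rot: [[0.0, -0.139, -0.99], [0.0, -0.99, 0.139], [-1.0, -0.0, -0.0]]
ft_force: [0.0, 0.0, -0.0]
gripper_width: 0.0878
```

Run:
```python
from workcell import robot, snapshot
from h import *
s=robot.observe();print(s["ee_pos"],s["ee_rot"][:,2],s["ft_force"],s["clock"])
w=snapshot("wrist");T=wT(w,s);colour(w,T);cv2.imwrite("pics/w5.png",w["img"][:,:,::-1])
```

```text
[ 0.46912846 -0.03838312  0.07670628] [-9.90320228e-01  1.38801279e-01 -2.26059892e-04] [ 0.04226941  0.03278332 -0.04000479] 6.175
red area 208 r mm 56.7 deg from pointer -102.9 [ 60. 135.]
red area 1391 r mm 33.0 deg from pointer -102.6 [ 57. 177.]
green area 268 r mm 27.6 deg from pointer -10.4 [  7. 223.]
purple area 556 r mm 30.3 deg from pointer 161.3 [104. 247.]
```

View pics/w5.png

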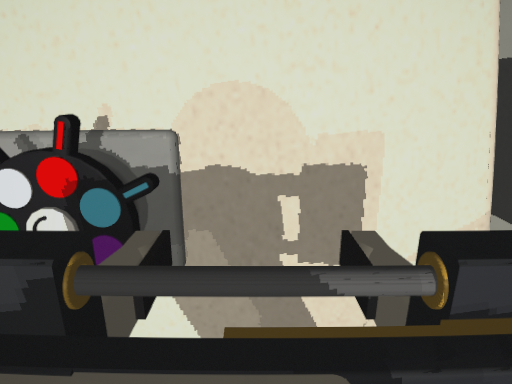

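>>> drive_tool(plan=[[100, 0, 0, -0.015, 0], [100, 0, 0, -0.03, 0], [100, 0, 0, -0.036, 0], [100, 0, 0, -0.036, 0]])

```text
clock: 6.72
ee_pos: [0.469, -0.0395, 0.0403]
ee_rot: [[-0.001, -0.139, -0.99], [-0.0, -0.99, 0.139], [-1.0, 0.0, 0.001]]
ft_force: [-0.3, 0.1, 0.1]
gripper_width: 0.0876
```

>>> drive_tool(plan=[[100, -0.0008, -0.0081, 0, 0.07], [100, -0.0011, -0.0162, 0, 0.14], [100, -0.0008, -0.0244, 0, 0.209], [100, 0.0001, -0.0325, 0, 0.279], [100, 0.0001, -0.0325, 0, 0.279]])

```text
clock: 7.35
ee_pos: [0.4697, -0.0719, 0.0411]
ee_rot: [[0.001, 0.138, -0.99], [0.0, -0.99, -0.138], [-1.0, -0.0, -0.001]]
ft_force: [-1.0, 0.7, 1.5]
gripper_width: 0.088
```

>>> drive_tool(plan=[[100, 0.0014, -0.008, 0, 0.07], [100, 0.0034, -0.0159, 0, 0.14], [100, 0.006, -0.0236, 0, 0.209], [100, 0.009, -0.0312, 0, 0.279], [100, 0.009, -0.0312, 0, 0.279]])

```text
clock: 7.98
ee_pos: [0.4786, -0.103, 0.0408]
ee_rot: [[0.001, 0.404, -0.915], [-0.0, -0.915, -0.404], [-1.0, 0.0, -0.0]]
ft_force: [-0.9, -0.2, 0.2]
gripper_width: 0.0878
```

>>> drive_tool(plan=[[100, 0.0036, -0.0073, 0, 0.07], [100, 0.0077, -0.0143, 0, 0.14], [100, 0.0099, -0.0177, 0, 0.175], [100, 0.0099, -0.0177, 0, 0.175]])

```text
clock: 8.48
ee_pos: [0.4883, -0.1204, 0.0407]
ee_rot: [[0.0, 0.557, -0.831], [-0.0, -0.831, -0.557], [-1.0, 0.0, -0.0]]
ft_force: [-0.7, 0.6, -0.1]
gripper_width: 0.0878
```

Run:
```python
from workcell import robot, snapshot
from h import *
s=robot.observe();print(s["ee_pos"],s["ft_force"],s["clock"])
w=snapshot("wrist");T=wT(w,s);colour(w,T);cv2.imwrite("pics/w6.png",w["img"][:,:,::-1])
```

```text
[ 0.48826575 -0.12041105  0.04067691] [-0.71826705  0.5659472  -0.11376935] 8.475
red area 315 r mm 56.1 deg from pointer -55.8 [  4. 147.]
red area 1398 r mm 32.9 deg from pointer -61.1 [ 14. 199.]
```

View pics/w6.png

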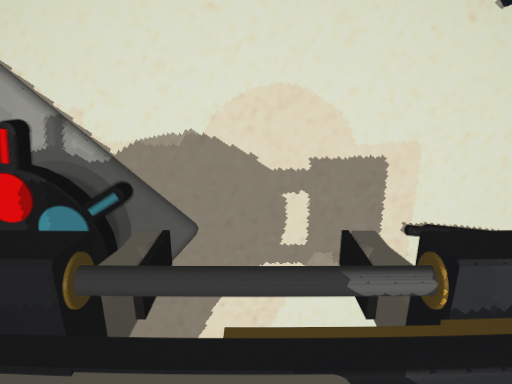

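>>> drive_tool(plan=[[100, 0, 0, 0.02, 0], [100, 0, 0, 0.036, 0], [100, -0.0091, 0.0207, 0.036, -0.175], [100, -0.0135, 0.036, 0.036, -0.32], [100, -0.018, 0.0519, 0.036, -0.454]])

```text
clock: 9.15
ee_pos: [0.4698, -0.0679, 0.0768]
ee_rot: [[0.0, 0.132, -0.991], [0.0, -0.991, -0.132], [-1.0, -0.0, -0.0]]
ft_force: [0.0, -0.4, 0.5]
gripper_width: 0.0876
```

>>> drive_tool(plan=[[100, -0.001, 0.0155, 0, -0.14], [100, -0.001, 0.0295, 0, -0.279], [100, -0.001, 0.0295, 0, -0.279]])

```text
clock: 9.52
ee_pos: [0.4691, -0.0383, 0.0767]
ee_rot: [[0.0, -0.139, -0.99], [0.0, -0.99, 0.139], [-1.0, -0.0, -0.0]]
ft_force: [0.3, -0.6, -0.3]
gripper_width: 0.0875
```

Run:
```python
from workcell import robot, snapshot
from h import *
s=robot.observe();print(s["ee_pos"],s["ee_rot"][:,2],s["ft_force"],s["clock"])
w=snapshot("wrist");T=wT(w,s);colour(w,T);cv2.imwrite("pics/w7.png",w["img"][:,:,::-1])
```

```text
[ 0.46909978 -0.03829141  0.07671791] [-9.90233358e-01  1.39419590e-01 -2.72190939e-04] [ 0.31664818 -0.56280211 -0.338082  ] 9.525
red area 1108 r mm 31.7 deg from pointer -54.1 [ 14. 188.]
blue area 575 r mm 30.3 deg from pointer 161.2 [104. 247.]
purple area 155 r mm 56.4 deg from pointer -154.0 [135. 190.]
purple area 1268 r mm 32.7 deg from pointer -153.4 [100. 207.]
```

View pics/w7.png

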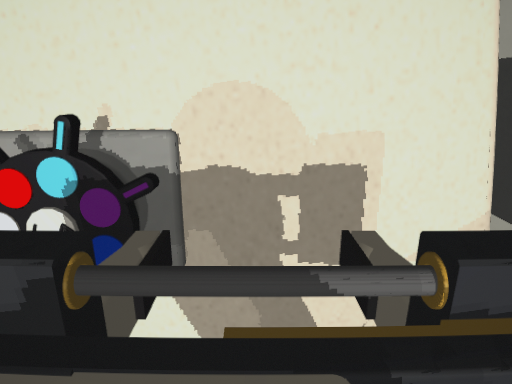

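Two clicks are in: red sits one click short, light blue is two short. Now the last one.

>>> drive_tool(plan=[[100, 0, 0, -0.015, 0], [100, 0, 0, -0.03, 0], [100, 0, 0, -0.036, 0], [100, 0, 0, -0.036, 0]])

```text
clock: 10.07
ee_pos: [0.469, -0.0395, 0.0404]
ee_rot: [[-0.001, -0.139, -0.99], [-0.0, -0.99, 0.139], [-1.0, 0.0, 0.001]]
ft_force: [0.6, -0.2, -0.3]
gripper_width: 0.088
```

>>> drive_tool(plan=[[100, -0.0008, -0.0081, 0, 0.07], [100, -0.0011, -0.0162, 0, 0.14], [100, -0.0008, -0.0244, 0, 0.209], [100, 0.0001, -0.0325, 0, 0.279], [100, 0.0001, -0.0325, 0, 0.279]])

```text
clock: 10.7
ee_pos: [0.4697, -0.0719, 0.0411]
ee_rot: [[0.001, 0.138, -0.99], [0.0, -0.99, -0.138], [-1.0, -0.0, -0.001]]
ft_force: [-0.4, 0.3, 0.1]
gripper_width: 0.0879
```

>>> drive_tool(plan=[[100, 0.0014, -0.008, 0, 0.07], [100, 0.0034, -0.0159, 0, 0.14], [100, 0.006, -0.0236, 0, 0.209], [100, 0.009, -0.0312, 0, 0.279], [100, 0.009, -0.0312, 0, 0.279]])

```text
clock: 11.32
ee_pos: [0.4786, -0.103, 0.0408]
ee_rot: [[0.001, 0.404, -0.915], [0.0, -0.915, -0.404], [-1.0, 0.0, -0.0]]
ft_force: [-0.2, 1.0, -0.1]
gripper_width: 0.0874
```

>>> drive_tool(plan=[[100, 0.0036, -0.0073, 0, 0.07], [100, 0.0077, -0.0143, 0, 0.14], [100, 0.0099, -0.0177, 0, 0.175], [100, 0.0099, -0.0177, 0, 0.175]])

```text
clock: 11.82
ee_pos: [0.4883, -0.1204, 0.0407]
ee_rot: [[0.0, 0.557, -0.831], [0.0, -0.831, -0.557], [-1.0, 0.0, -0.0]]
ft_force: [-0.7, -1.0, -0.2]
gripper_width: 0.0876
```

Run:
```python
from workcell import robot, snapshot
from h import *
s=robot.observe();print(s["ee_pos"],s["ft_force"],s["clock"])
w=snapshot("wrist");T=wT(w,s);colour(w,T);cv2.imwrite("pics/w8.png",w["img"][:,:,::-1])
```

```text
[ 0.4882668  -0.12040206  0.04067861] [-0.67313075 -0.99980001 -0.23528255] 11.825
purple area 276 r mm 56.5 deg from pointer -106.7 [103. 204.]
purple area 997 r mm 35.4 deg from pointer -99.8 [ 61. 220.]
```

View pics/w8.png

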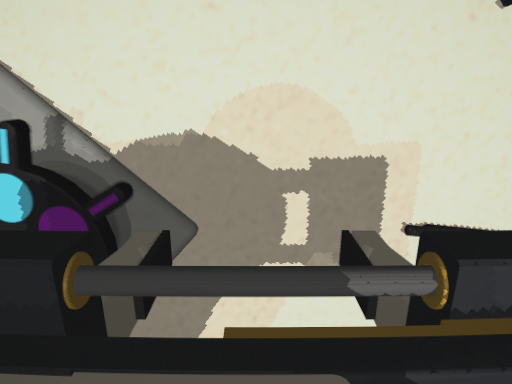

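>>> drive_tool(plan=[[100, 0, 0, 0.02, 0], [100, 0, 0, 0.04, 0], [100, 0, 0, 0.08, 0], [100, 0, 0, 0.13, 0], [100, 0, 0, 0.18, 0]])

```text
clock: 12.5
ee_pos: [0.4877, -0.1202, 0.2222]
ee_rot: [[-0.0, 0.557, -0.83], [0.0, -0.83, -0.557], [-1.0, -0.0, 0.0]]
ft_force: [1.3, -1.0, -0.3]
gripper_width: 0.0879
```

>>> drive_tool(plan=[[100, -0.03, -0.045, 0, -0.1], [100, -0.06, -0.09, 0, -0.2], [100, -0.09, -0.135, 0, -0.3], [100, -0.12, -0.18, 0, -0.4], [100, -0.15, -0.225, 0, -0.5]])

```text
clock: 13.12
ee_pos: [0.3371, -0.3464, 0.2209]
ee_rot: [[0.001, 0.088, -0.996], [-0.0, -0.996, -0.088], [-1.0, 0.0, -0.001]]
ft_force: [1.4, 0.0, -0.8]
gripper_width: 0.0874
```

>>> drive_tool(plan=[[100, -0.03, -0.045, 0, -0.1], [100, -0.06, -0.09, 0, -0.2], [100, -0.09, -0.135, 0, -0.3], [100, -0.12, -0.18, 0, -0.4], [100, -0.12, -0.18, 0, -0.4]])

```text
clock: 13.75
ee_pos: [0.2161, -0.5273, 0.2197]
ee_rot: [[-0.001, -0.309, -0.951], [0.001, -0.951, 0.309], [-1.0, -0.0, 0.001]]
ft_force: [0.2, 1.1, -0.3]
gripper_width: 0.0875
```

Run:
```python
from workcell import robot, snapshot
from h import *
s=robot.observe();print(s["ee_pos"],s["ft_force"],s["clock"])
t=snapshot("top");colour(t,t["T"]);cv2.imwrite("pics/t9.png",t["img"][:,:,::-1])
cv2.imwrite("pics/t9z.png",cv2.resize(t["img"][130:215,235:315],None,fx=7,fy=7,interpolation=cv2.INTER_CUBIC)[:,:,::-1])
```

```text
[ 0.21608757 -0.52730866  0.21974737] [ 0.19866579  1.0541956  -0.26590349] 13.75
red area 71 r mm 32.6 deg from pointer -0.2 [268. 163.]
green area 64 r mm 32.6 deg from pointer 102.9 [255. 175.]
yellow area 79 r mm 35.2 deg from pointer 154.3 [260. 185.]
blue area 92 r mm 36.3 deg from pointer -154.7 [271. 187.]
purple area 66 r mm 32.7 deg from pointer -103.4 [278. 179.]
```

View pics/t9z.png

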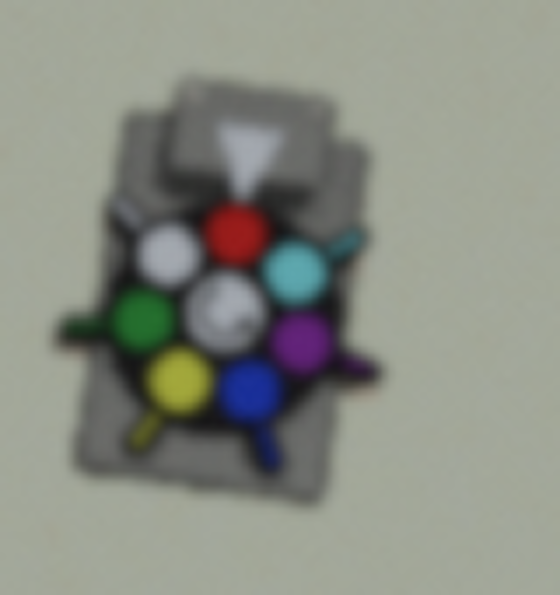

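View pics/t9.png

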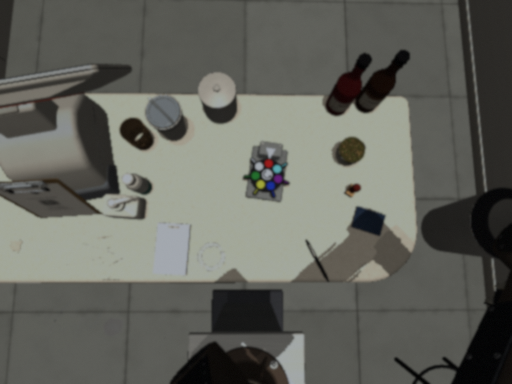

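Red is at the pointer (zoom 237,235) at about -0.2°. The stand corners and all other objects are where they were at the start.

```bash
python3 -c "
from workcell import robot
print(robot.hand_in())"
```

```text
the job is handed in; nothing more can be done
None
```

The red dot is clicked in at the white pointer. It started three clicks short, so I flicked the front lobe counter-clockwise three times with one finger of the open gripper. After each push I lifted the finger clear of the wheel.

**Last checks (top camera, hand withdrawn):**
- **Wheel:** the red dot is about 0.2° from the pointer direction and 32.6 mm from the axis. The white dot is the next one counter-clockwise, which fits no run-on past red.
- **Surroundings:** by eye against the first picture, the stand and the other things on the counter have not moved.
- **Arm:** the force readings stayed within about 1.5 N. The job was handed in at about 14 s, with the hand clear of everything.

**One reading that disagreed:** while the finger was still beside the wheel after the third push, the purple lobe read about 4° off its click position in the wrist camera. The final top view put the purple dot within 0.5° of it.

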